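# Spring open the red chip drawer with the dowel

### The arm

A 6-joint arm with a two-finger parallel gripper is mounted at the origin on the work surface. World frame = base frame: x ahead of the robot, y to its left, z up, the work surface at z = 0. Lengths are in m, angles in rad, forces in N, time in s.
With the tool pointing down it reaches from about 0.35 to 0.975 m from the base axis. Payload 4.9 kg.
Tool frame: the origin (TCP) lies at the very end of the fingers, on their centre line; the grasp point (between the pads) lies ctrl.grip_point_offset behind it (ctrl.grip_point_offset is the distance from the TCP to the grasp point, in m); z points along the fingers, y is the direction in which the jaws open and shut (so a half turn about z gives the same grasp; the last joint's range is limited). The gripper opens to 85 mm and grips with 20 to 120 N. Pads are 22 mm wide; open, the fingers measure 114 mm over their backs; the gripper's body (76 mm by 85 mm) begins 54 mm behind the grasp point. The pads swing forward as they close: fully open they stand 13 mm farther back than shut.
Start: joints at [1.135, 0.053, 1.613, -0, 1.476, -0.119], TCP at [0.195, 0.594, 0.211] pointing down, gripper open.
Joint ranges: [-3.01, 3.01], [-1.01, 2.22], [0.06, 2.58], [-1.02, 4.17], [0.09, 2.62], [-3.14, 3.14]. Speed limits (rad/s): [2.57, 2.57, 3.14, 3.14, 3.14, 3.14].

### API

Orientations are given as a rotation vector (axis times angle).
In Python, from station import ctrl gives the robot as it stands. The module is installed in compiled form; this text tells all that it offers.
- The arm moves only by the shell command python3 -m creep 'ROWS' [FORCE]. ROWS is JSON, a list of rows, each a list of 5 numbers: the closure in counts, from 0 (fully open) to 255 (shut), then the shift along the tool's x, y, z in mm, then the turn about the tool's z in rad. A call has 1 to 12 rows; each row is the pose to reach, as a shift and turn from the pose commanded when the call began, along the tool's axes at that moment; what a row does not reach only later rows make up. A row lasts 1/12 s, in which the tool goes at most 41.7 mm and 7.16 degrees, less where a joint would pass 70% of its speed; a pose out of reach is approached as far as the arm can. A call with a gripper value outside its range is refused whole. The fingers move at their own pace and stop on an object; FORCE is the grip in N (left out, the last holds). Time passes only in rows, so rows that repeat a pose let the fingers close. It gives the time, the measured TCP pose, the force and the opening at its end, in the units of the state.
- ctrl.get_obs(): the state, without advancing time (a new reading comes with each control period).
- ctrl.get_image(name): name is "scene" or "top" or "wrist"; returns the picture (420x560x3 uint8, red, green, blue); there is no depth.
- ctrl.calibration(name): a dict with "fx", "fy", "cx", "cy" (pixels), "R" (3x3) and "t" (3): a world point X has camera coordinates R X + t. Camera axes: x right, y down, z forward; pixel columns grow to the right and rows downward; lengths in m; the calibration is good to about 2 mm. A picture is of the moment at which its call begins: read the wrist's pose just before it. calibration takes no time and is no camera call; for the wrist camera it gives the pose at the moment of the call.
- ctrl.finish_job(): hands the job in, once; it reports no verdict.
Trained networks look in the newest picture that a camera, given by its name, has taken for a name from the list of things; names that differ only in an ending like _2 or _b are one class to them, and where a whole thing is asked for, a point or a joint stands for the part that bears it (a point fixed in the world has none). Each returns a list of dicts, best first, with "conf" (0 to 1); they miss things now and then, are a little off and sometimes report something else, mostly with a low value. They report only what shows in the picture. A call takes as long as a camera call. They do not tell look-alikes from the thing itself.
- ctrl.boxes_of(camera, label): "rect" ([left, top, width, height] in pixels, round what is visible of it).
- ctrl.outline_of(camera, label): "mask" (420x560 bool, what is visible of it) and "rect" ([left, top, width, height] in pixels, round what is visible of it).
The state is a dict: "t": time; "q": joint angles; "dq": joint speeds; "effort": joint torques, N m; "tool_pos": TCP position; "tool_rot": TCP orientation; "contact_force": force on the tool from outside, world axes, zero at the start; "wrist_torque": the same for the moment, N m; "opening": finger opening in m.
Only numpy, scipy, OpenCV 4.12 (cv2) and the standard library are available. Lean on these libraries where they do the work, as an engineer would, in place of code of your own. Each camera call takes 0.05 s, during which the arm holds its last target. There are 200 camera calls.

### The job

Take the orange-headed wooden dowel from its stand, push it down through the release hole in the top of the red chip box so that the spring catch lets go and the red drawer springs open. Then put the dowel back upright in its stand, fully down, and let go; leave the blue and the white drawers shut and the red one open.

Things in the scene. Friction and masses are not known exactly. Their poses are not given: they have to be found in the camera images.
- dowel: Pale wooden pusher, 60 g: round shank 12 mm across, 70 mm long, chamfered tip, under an orange round head 32 mm across, 45 mm tall. Starts upright in its stand, hung by the head's underside on the stand's top (head 90 to 135 mm above the table); lifts straight out. Origin: centre of the shank's lower tip; z runs from tip to head (underside of head at 70 mm, top at 115 mm).
- stand: Fixed dark wooden block, 60 x 60 mm, 90 mm tall, at the left or right of the table, with one upright through hole, 21 mm across with a 3 mm chamfer, in the centre of its top. Origin: centre of its underside on the table; z up. With the dowel fully home its tip is 20 mm above this origin and its head rests on the block's top.
- red_box: Fixed wooden chip box, 170 (x) x 100 (y) x 80 mm tall, with a red plate on its top and a red drawer front with a brass knob. Two like boxes beside it are blue and white; the order of the three varies. Origin: centre of its underside; x points from the drawer front to the rear, z up; the drawer opens along -x, roughly towards the robot.
- red_hole (a point): Centre of the mouth of the round release hole in the red box's top, 80 mm above the table; 24 mm across, 3 mm chamfer, ringed in black, on the box's midline 35 mm from its rear end. A sprung brass pad lies 25 mm below the mouth: it yields downwards (2 N rising to 7 N), frees the drawer when pushed 8 mm (tip 33 mm below the mouth) and stops at 14 mm (tip 39 mm below).
- red_drawer (a joint): Red drawer, m: 0 shut and caught, 0.05 fully open. Its own spring throws it open as soon as the catch is pressed, and holds it open.
- blue_drawer (a joint): Drawer of the blue chip box, m: 0 shut, 0.05 open; leave it shut.
- white_drawer (a joint): Drawer of the white chip box, m: 0 shut, 0.05 open; leave it shut.
There are look-alikes about, which are no part of the job. What is shaped like the part that bears blue_drawer but green is not meant. Of the things shaped like the dowel, the wooden one is meant.

How it is judged:
By the outcome, as a careful person would: the job done as asked, in the order asked, and still so for the second after the job is handed in, with the robot touching nothing.
It also fails if it takes over 64 s, if anything falls off the work surface, if the arm or the gripper's body presses on something with over 40 N, if the wrist force passes 120 N, or if a joint passes its speed limit or range.

## Working session

There is one attempt and no reset: what is moved stays moved. The work goes in short steps, Python scripts to look and compute and a shell command to move; the robot and the scene stay as the last step left them, time stands still between calls to the robot, and variables do not carry over. Pictures are saved under pics/ and viewed, about 8 in all and at most 12, crops included, and the job is handed in when it is done.

```bash
mkdir -p pics
cat > h.py <<'E'
import numpy as np, cv2
from scipy.spatial.transform import Rotation as R
from station import ctrl
def save(n,f,crop=None,s=1):
    im=ctrl.get_image(n)
    if crop: x,y,w,h=crop; im=im[y:y+h,x:x+w]
    im=cv2.resize(im,None,fx=s,fy=s,interpolation=cv2.INTER_CUBIC)
    cv2.imwrite('pics/'+f,cv2.cvtColor(im,cv2.COLOR_RGB2BGR))
def ray(c,u,v,z):
    "world point at height z seen at pixel u,v; c = calibration"
    Rm=np.array(c['R']);t=np.array(c['t']);o=-Rm.T@t
    d=Rm.T@np.array([(u-c['cx'])/c['fx'],(v-c['cy'])/c['fy'],1])
    return o+d*(z-o[2])/d[2]
def proj(c,X):
    p=np.array(c['R'])@np.array(X)+np.array(c['t']); return [c['fx']*p[0]/p[2]+c['cx'],c['fy']*p[1]/p[2]+c['cy']]
def st():
    o=ctrl.get_obs(); M=R.from_rotvec(o['tool_rot']).as_matrix()
    print('t',round(o['t'],2),'p',np.round(o['tool_pos'],4),'x',np.round(M[:,0],3),'y',np.round(M[:,1],3),'z',np.round(M[:,2],3),'F',np.round(o['contact_force'],1),'op',round(o['opening'],4),'q6',round(o['q'][5],3))
    return np.array(o['tool_pos']),M
E
python3 - <<'E'
from h import *
np.set_printoptions(suppress=True)
st(); print(ctrl.grip_point_offset)
a=ctrl.get_image('top');b=ctrl.get_image('scene')
for n in('top','scene'):
    c=ctrl.calibration(n)
    print(n, -np.array(c['R']).T@c['t'])
    for l in('dowel','stand','red_box','red_hole','blue_drawer'):
        print(n,l,[(round(d['conf'],2),np.round(d['rect']).tolist()) for d in ctrl.boxes_of(n,l)][:6])
save('top','top0.png',s=1.4);save('scene','sc0.png',s=1.4)
E
```

```text
t 0.0 p [0.1944 0.5933 0.2096] x [-0.95   0.312  0.   ] y [ 0.312  0.95  -0.002] z [-0.001 -0.002 -1.   ] F [-0.  -0.7  0.5] op 0.0851 q6 -0.119
0.0187
top [ 0.31903509 -0.01245354  0.94069682]
top dowel [(0.6, [442.0, 225.0, 22.0, 18.0]), (0.52, [422.0, 269.0, 27.0, 17.0])]
top stand [(0.6, [419.0, 217.0, 46.0, 37.0])]
top red_box [(0.95, [178.0, 160.0, 62.0, 88.0])]
top red_hole [(0.59, [180.0, 160.0, 61.0, 86.0])]
top blue_drawer [(0.86, [428.0, 185.0, 50.0, 18.0]), (0.86, [247.0, 314.0, 39.0, 17.0]), (0.58, [345.0, 245.0, 46.0, 19.0])]
scene [0.89870759 0.60511327 0.73419739]
scene dowel [(0.75, [258.0, 127.0, 11.0, 30.0]), (0.6, [230.0, 126.0, 8.0, 16.0])]
scene stand [(0.84, [222.0, 135.0, 29.0, 32.0])]
scene red_box [(0.62, [282.0, 243.0, 95.0, 77.0])]
scene red_hole [(0.74, [277.0, 241.0, 96.0, 80.0])]
scene blue_drawer [(0.54, [269.0, 164.0, 13.0, 32.0]), (0.49, [193.0, 137.0, 14.0, 37.0]), (0.44, [364.0, 178.0, 15.0, 43.0])]
```

View pics/top0.png

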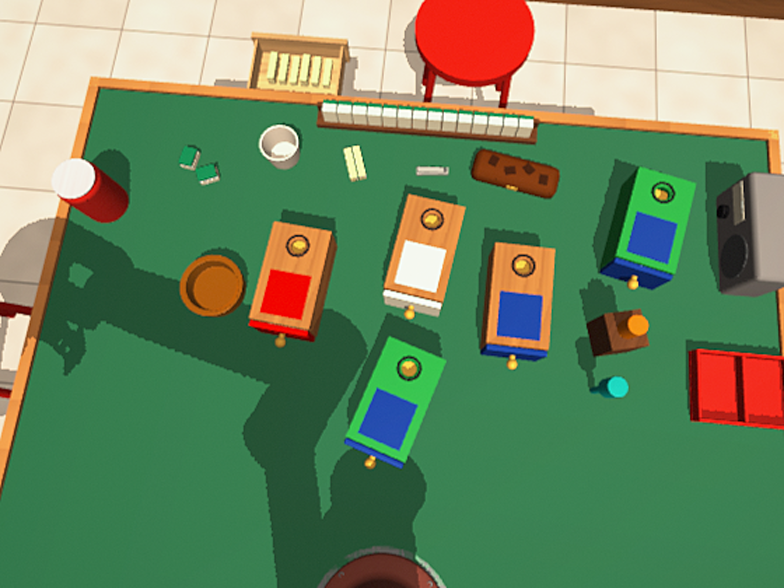

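View pics/sc0.png

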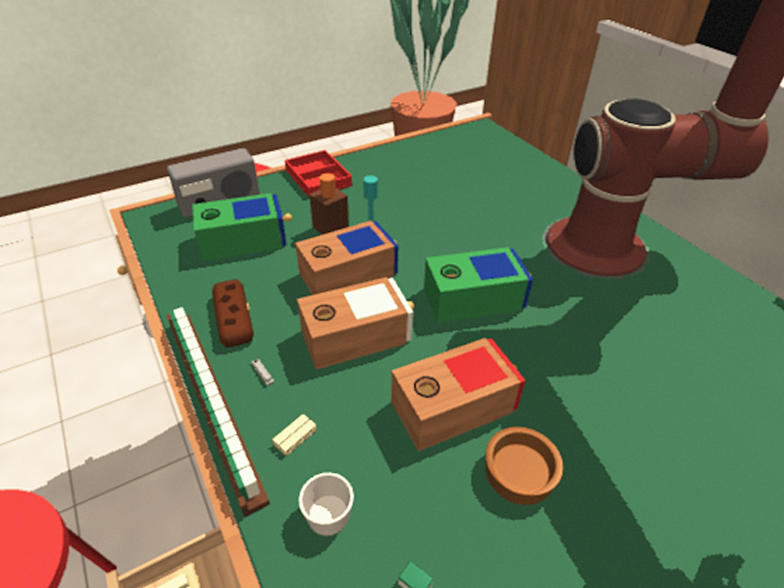

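Top view: the red box's hole is at about (212,175) native, and the orange-headed dowel in the dark stand is at (455,232). The dowel-like candidates are the orange one at (455,232), standing in the stand, and a teal one at (440,276), standing free on the table. The orange one fits the description. There are two green decoy boxes, at (462,160) and (285,285). I'll confirm with one crop while measuring.

Run:
```python
from h import *
np.set_printoptions(suppress=True,precision=4)
im=ctrl.get_image('top');c=ctrl.calibration('top')
hsv=cv2.cvtColor(im,cv2.COLOR_RGB2HSV)
for d in ctrl.outline_of('top','dowel')[:2]:
    m=d['mask'];r=d['rect'];v,u=np.nonzero(m)
    print('dowel',d['conf'],r,u.mean(),v.mean(),im[m].mean(0),ray(c,u.mean(),v.mean(),.125))
for d in ctrl.outline_of('top','stand')[:1]:
    v,u=np.nonzero(d['mask']);print('stand',d['rect'],ray(c,u.mean(),v.mean(),.07))
# red box midline: brass knob, red plate, hole dark ring
print('hole',ray(c,212.3,175,.08))
H,S,V=[hsv[...,i].astype(int) for i in range(3)]
roi=np.zeros(H.shape,bool);roi[155:195,190:235]=1
dk=(V<60)&roi; v,u=np.nonzero(dk);print('ringdark',len(u),u.min(),u.max(),v.min(),v.max())
roi=np.zeros(H.shape,bool);roi[185:232,175:230]=1
rd=((H<5)|(H>175))&(S>200)&(V>200)&roi
v,u=np.nonzero(rd);print('plate',ray(c,u.mean(),v.mean(),.08),cv2.minAreaRect(np.c_[u,v].astype(np.float32)))
a=cv2.resize(im[150:300,400:500],None,fx=4,fy=4,interpolation=2);b=cv2.resize(im[150:250,170:250],None,fx=5,fy=5,interpolation=2)
b=cv2.copyMakeBorder(b,0,100,0,0,0)
cv2.imwrite('pics/crop1.png',cv2.cvtColor(np.hstack([a,b]),cv2.COLOR_RGB2BGR))
```

```text
dowel 0.75 [420.5, 267.6, 29.9, 17.7] 436.65695792880257 275.84789644012943 [ 23.6699 154.0324 135.8964] [ 0.394  -0.3118  0.125 ]
dowel 0.64 [440.6, 225.3, 20.4, 16.4] 451.7964912280702 232.73684210526315 [190.4    109.5649  17.7895] [ 0.4886 -0.3434  0.125 ]
stand [419.2, 220.2, 43.5, 35.0] [ 0.4841 -0.3328  0.07  ]
hole [0.585  0.1972 0.08  ]
ringdark 32 205 220 168 182
plate [0.4981 0.207  0.08  ] ((199.6938018798828, 214.16012573242188), (34.70331954956055, 42.57340621948242), 12.994616508483887)
```

View pics/crop1.png

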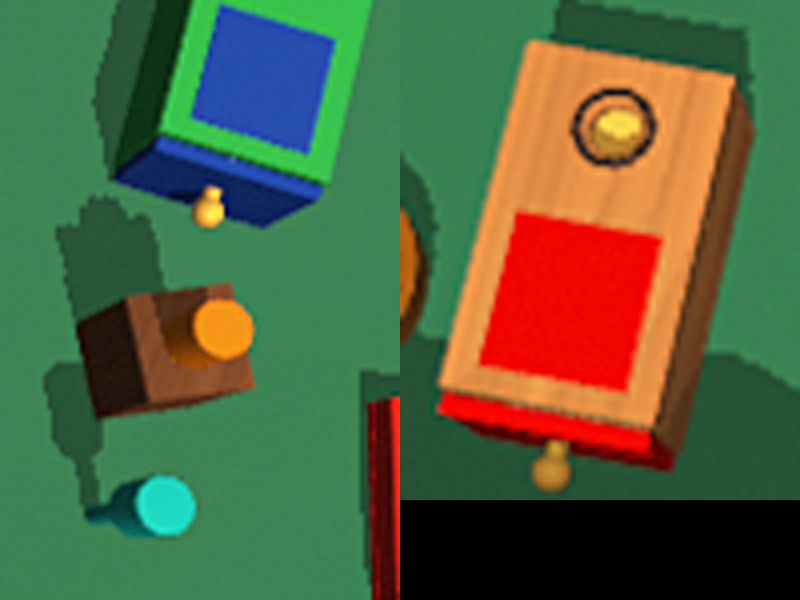

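The orange dowel in the stand and the red box's hole are confirmed (ring centre about (212.8,175.4), orange head top about (456,232)). Next I'll work out the waypoints.

Run:
```python
from h import *
np.set_printoptions(suppress=True,precision=4)
c=ctrl.calibration('top')
d=ray(c,456,232.3,.135);s=ray(c,447.7,235.6,.09);h=ray(c,212.8,175.4,.08)
print(d,s,h)
p,M=st()
print((M.T@(np.array([.48,.30,.21])-p))*1e3); g=(d+s)/2;g[2]=.21
print((M.T@(g-[.48,.3,.21]))*1e3)
```

```text
[ 0.4883 -0.3482  0.135 ] [ 0.4886 -0.3485  0.09  ] [0.5841 0.1959 0.08  ]
t 0.85 p [0.1947 0.5939 0.2108] x [-0.95   0.312  0.   ] y [0.312 0.95  0.   ] z [ 0.  0. -1.] F [0.5 0.3 0.2] op 0.0853 q6 -0.119
[-362.6665 -190.39      0.8257]
[-209.9892 -613.4973   -0.0198]
```

```bash
python3 -m creep '[[0,-30,-16,0,0],[0,-60,-32,0,0],[0,-90,-48,0,0],[0,-120,-64,0,0],[0,-150,-80,0,0],[0,-180,-95,0,0],[0,-210,-110,0,0],[0,-240,-126,0,0],[0,-270,-142,0,0],[0,-300,-158,0,0],[0,-332,-174,0,0],[0,-363,-190,0,0]]'
python3 -m creep '[[0,-10,-28,0,0],[0,-20,-57,0,0],[0,-30,-86,0,0],[0,-40,-115,0,0],[0,-50,-145,0,0],[0,-60,-175,0,0],[0,-70,-205,0,0],[0,-80,-235,0,0],[0,-90,-265,0,0],[0,-100,-295,0,0],[0,-105,-306,0,0],[0,-105,-306,0,0]]'
python3 -m creep '[[0,-10,-28,0,0],[0,-20,-57,0,0],[0,-30,-86,0,0],[0,-40,-115,0,0],[0,-50,-145,0,0],[0,-60,-175,0,0],[0,-70,-205,0,0],[0,-80,-235,0,0],[0,-90,-265,0,0],[0,-100,-295,0,0],[0,-105,-307,0,0],[0,-105,-307,0,0]]'
python3 - <<'E'
from h import *
st()
c=ctrl.calibration('wrist');save('wrist','w1.png',s=1.2)
print(proj(c,[.4885,-.3484,.135]),proj(c,[.4885,-.3484,.09]))
for l in('dowel','stand'): print(l,[(round(d['conf'],2),np.round(d['rect']).tolist()) for d in ctrl.boxes_of('wrist',l)])
E
```

```text
t: 1.85
tool_pos: [0.4815, 0.2988, 0.211]
tool_rot: [0.496, 3.102, 0.001]
contact_force: [0.5, 0.4, 0.3]
opening: 0.0853
t: 2.85
tool_pos: [0.485, -0.0253, 0.211]
tool_rot: [0.502, 3.101, -0.001]
contact_force: [0.0, 1.0, -0.9]
opening: 0.0854
t: 3.85
tool_pos: [0.4895, -0.3488, 0.2104]
tool_rot: [-0.498, -3.102, -0.001]
contact_force: [-0.2, 0.5, -0.1]
opening: 0.0854
t 3.85 p [ 0.4895 -0.3488  0.2104] x [-0.95   0.313  0.   ] y [0.313 0.95  0.   ] z [-0.     0.001 -1.   ] F [-0.2  0.5 -0.1] op 0.0854 q6 -1.995
[np.float64(279.6072059306975), np.float64(219.23713221424705)] [np.float64(279.3490786608013), np.float64(201.57122390012213)]
dowel [(0.73, [257.0, 181.0, 47.0, 62.0]), (0.59, [244.0, 40.0, 44.0, 57.0])]
stand [(0.56, [228.0, 140.0, 105.0, 112.0])]
```

View pics/w1.png

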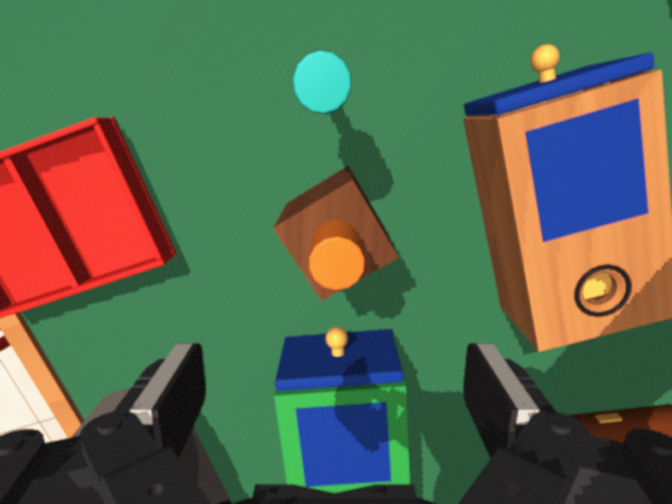

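The wrist view has the orange head at native (280,219), exactly where my estimate puts it, and the teal peg is well clear. I'll descend and grip.

```bash
python3 -m creep '[[0,1,0,25,0],[0,1,0,50,0],[0,1,0,75,0],[0,1,0,95,0],[0,1,0,108,0],[0,1,0,114,0],[120,1,0,114,0],[255,1,0,114,0],[255,1,0,114,0],[255,1,0,114,0],[255,1,0,114,0],[255,1,0,114,0]]' 60
python3 -m creep '[[255,0,0,0,0],[255,0,0,0,0],[255,0,0,0,0]]'
```

```text
t: 5.0
tool_pos: [0.4891, -0.3482, 0.0988]
tool_rot: [0.495, 3.099, -0.003]
contact_force: [0.3, 0.3, 5.0]
opening: 0.0297
t: 5.25
tool_pos: [0.4891, -0.3483, 0.0988]
tool_rot: [0.495, 3.099, -0.003]
contact_force: [0.1, -0.0, 6.6]
opening: 0.0294
```

```bash
python3 -m creep '[[255,0,0,-5,0],[255,0,0,-15,0],[255,0,0,-30,0],[255,0,0,-45,0],[255,0,0,-60,0],[255,0,0,-75,0],[255,0,0,-90,0],[255,0,0,-105,0],[255,0,0,-115,0],[255,0,0,-120,0],[255,0,0,-120,0],[255,0,0,-120,0]]'
python3 - <<'E'
from h import *
np.set_printoptions(suppress=True,precision=4)
p,M=st(); save('wrist','w2.png',s=1.2)
c=ctrl.calibration('wrist')
for d in(0.0,): 
  print('tip pred',proj(c,p+M@np.array([0,0,.079])), 'headtop', proj(c,p+M@np.array([0,0,-.036])))
print('to hole',(M.T@(np.array([.5841,.1959,p[2]])-p))*1e3)
E
```

```text
t: 6.25
tool_pos: [0.4879, -0.3472, 0.2164]
tool_rot: [-0.496, -3.102, -0.0]
contact_force: [-0.7, -0.3, -1.4]
opening: 0.0293
t 6.25 p [ 0.4879 -0.3472  0.2164] x [-0.95   0.312  0.001] y [0.312 0.95  0.   ] z [-0.  0. -1.] F [-0.7 -0.3 -1.4] op 0.0293 q6 -1.997
tip pred [np.float64(279.221352934225), np.float64(220.01598215359206)] headtop [np.float64(280.2892321205224), np.float64(311.9304546245389)]
to hole [ 77.7924 546.06     0.1575]
```

View pics/w2.png

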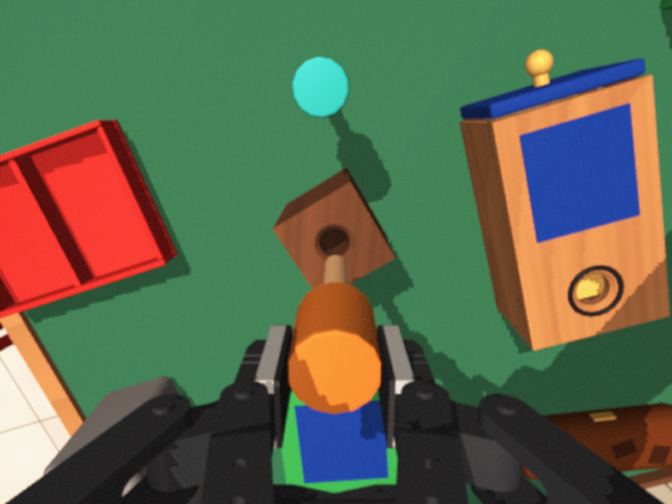

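The dowel is held upright: the tip is at (333,262) and the head at (335,371) in the scaled picture, in line to about 1 mm. Now to the red hole.

```bash
python3 -m creep '[[255,2,15,0,0],[255,6,40,0,0],[255,10,68,0,0],[255,14,98,0,0],[255,18,128,0,0],[255,22,158,0,0],[255,26,188,0,0],[255,30,218,0,0],[255,34,246,0,0],[255,37,266,0,0],[255,39,273,0,0],[255,39,273,0,0]]'
python3 -m creep '[[255,2,15,0,0],[255,6,40,0,0],[255,10,68,0,0],[255,14,98,0,0],[255,18,128,0,0],[255,22,158,0,0],[255,26,188,0,0],[255,30,218,0,0],[255,34,246,0,0],[255,37,266,0,0],[255,39,273,0,0],[255,39,273,0,0]]'
python3 - <<'E'
from h import *
p,M=st(); c=ctrl.calibration('wrist');save('wrist','w3.png',(180,100,200,200),3)
print('hole pred',proj(c,[.5841,.1959,.08]),'tip pred',proj(c,p+M@np.array([0,0,.077])), 'f',c['fx'])
for l in('red_box','red_hole'): print(l,[(round(d['conf'],2),np.round(d['rect']).tolist()) for d in ctrl.boxes_of('wrist',l)])
E
```

```text
t: 7.3
tool_pos: [0.5355, -0.0737, 0.2158]
tool_rot: [-0.491, -3.101, -0.001]
contact_force: [-0.2, -0.5, -0.5]
opening: 0.0297
t: 8.3
tool_pos: [0.5839, 0.1961, 0.2161]
tool_rot: [-0.494, -3.101, 0.001]
contact_force: [-0.5, -0.2, -0.1]
opening: 0.0298
t 8.3 p [0.5839 0.1961 0.2161] x [-0.951  0.31   0.001] y [ 0.31   0.951 -0.001] z [-0.001 -0.001 -1.   ] F [-0.5 -0.2 -0.1] op 0.0298 q6 -1.052
hole pred [np.float64(279.1663103413565), np.float64(198.28230775991014)] tip pred [np.float64(279.4723386979115), np.float64(220.0512897499924)] f 373.7248053658282
red_box [(0.88, [172.0, 0.0, 168.0, 246.0])]
red_hole [(0.88, [170.0, 0.0, 176.0, 249.0])]
```

View pics/w3.png

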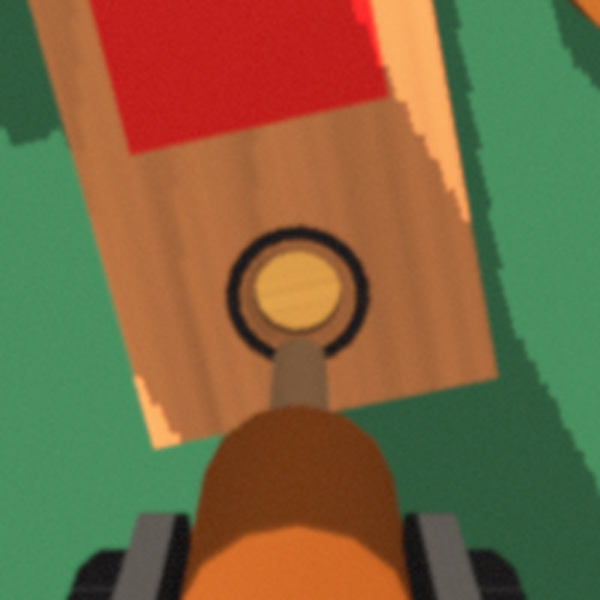

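The ring centre is at (279.3,198.0), against (279.2,198.3) predicted, and the tip is aligned. I'll insert and press.

```bash
python3 -m creep '[[255,0,0,12,0],[255,0,0,26,0],[255,0,0,38,0],[255,0,0,48,0],[255,0,0,56,0],[255,0,0,64,0],[255,0,0,72,0],[255,0,0,78,0],[255,0,0,80,0],[255,0,0,80,0]]'
python3 -m creep '[[255,0,0,3,0],[255,0,0,6,0],[255,0,0,9,0],[255,0,0,12,0],[255,0,0,14,0],[255,0,0,14,0],[255,0,0,14,0]]'
python3 - <<'E'
from h import *
st();save('top','t2.png',(150,130,140,130),4)
E
```

```text
t: 9.28
tool_pos: [0.5837, 0.1958, 0.1361]
tool_rot: [-0.495, -3.101, 0.001]
contact_force: [-0.4, -0.4, -0.3]
opening: 0.0294
t: 9.87
tool_pos: [0.5847, 0.196, 0.1237]
tool_rot: [0.495, 3.101, 0.001]
contact_force: [-0.6, 1.1, 3.7]
opening: 0.03
t 9.87 p [0.5847 0.196  0.1237] x [-0.95   0.312 -0.001] y [0.312 0.95  0.001] z [ 0.002  0.001 -1.   ] F [-0.6  1.1  3.7] op 0.03 q6 -1.051
```

View pics/t2.png

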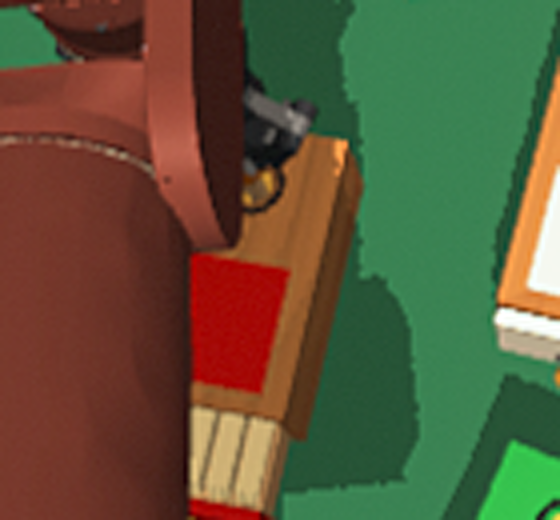

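The red drawer is open, with chips showing and its front well forward. Lifting out and going back.

```bash
python3 -m creep '[[255,0,0,-5,0],[255,0,0,-15,0],[255,0,0,-30,0],[255,0,0,-45,0],[255,0,0,-60,0],[255,0,0,-75,0],[255,0,0,-86,0],[255,0,0,-92,0],[255,0,0,-94,0],[255,0,0,-94,0]]'
python3 -m creep '[[255,-2,-15,0,0],[255,-6,-40,0,0],[255,-10,-68,0,0],[255,-14,-98,0,0],[255,-18,-128,0,0],[255,-22,-158,0,0],[255,-26,-188,0,0],[255,-30,-218,0,0],[255,-34,-246,0,0],[255,-37,-266,0,0],[255,-39,-273,0,0],[255,-39,-273,0,0]]'
python3 -m creep '[[255,-2,-15,0,0],[255,-6,-40,0,0],[255,-10,-68,0,0],[255,-14,-98,0,0],[255,-18,-128,0,0],[255,-22,-158,0,0],[255,-26,-188,0,0],[255,-30,-218,0,0],[255,-34,-246,0,0],[255,-37,-266,0,0],[255,-39,-273,0,0],[255,-39,-273,0,0]]'
python3 - <<'E'
from h import *
p,M=st(); c=ctrl.calibration('wrist');save('wrist','w4.png',(200,120,160,200),3)
print('hole pred',proj(c,[.4885,-.3484,.09]),'tip pred',proj(c,p+M@np.array([0,0,.077])),'target mm',M.T@(np.array([.4885,-.3484,p[2]])-p)*1e3)
E
```

```text
t: 10.75
tool_pos: [0.5841, 0.1958, 0.2171]
tool_rot: [0.496, 3.102, 0.0]
contact_force: [-0.2, 0.2, -0.4]
opening: 0.0299
t: 11.75
tool_pos: [0.5351, -0.0775, 0.2157]
tool_rot: [-0.5, -3.1, 0.0]
contact_force: [0.1, -0.8, -0.2]
opening: 0.03
t: 12.75
tool_pos: [0.4881, -0.3477, 0.2161]
tool_rot: [-0.497, -3.101, -0.001]
contact_force: [0.1, 0.9, -0.5]
opening: 0.0297
t 12.75 p [ 0.4881 -0.3477  0.2161] x [-0.95   0.312  0.001] y [0.312 0.95  0.001] z [-0.001  0.001 -1.   ] F [ 0.1  0.9 -0.5] op 0.0297 q6 -1.996
hole pred [np.float64(278.4455587969907), np.float64(201.96940066367966)] tip pred [np.float64(279.4859290666663), np.float64(220.08325637315176)] target mm [-0.64502148 -0.54851411 -0.00109186]
```

View pics/w4.png

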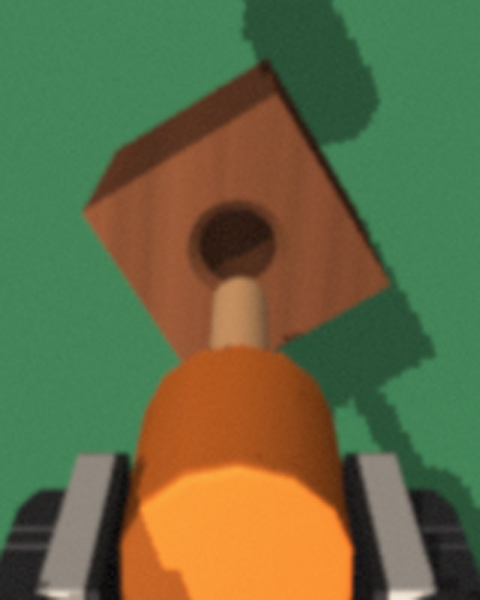

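The stand's hole is at (278,201) and the tip is about 1.5 mm to the +y side of it. I'll correct y by −1.5 mm and insert.

```bash
python3 -m creep '[[255,-0.5,-1.5,12,0],[255,-0.5,-1.5,26,0],[255,-0.5,-1.5,38,0],[255,-0.5,-1.5,46,0],[255,-0.5,-1.5,54,0],[255,-0.5,-1.5,66,0],[255,-0.5,-1.5,78,0],[255,-0.5,-1.5,90,0],[255,-0.5,-1.5,102,0],[255,-0.5,-1.5,110,0],[255,-0.5,-1.5,115,0],[255,-0.5,-1.5,115,0]]'
python3 -m creep '[[255,0,0,1,0],[255,0,0,2,0],[255,0,0,3,0],[255,0,0,3,0],[255,0,0,3,0]]'
```

```text
t: 13.8
tool_pos: [0.4874, -0.3483, 0.1]
tool_rot: [-0.495, -3.1, -0.002]
contact_force: [0.5, 0.4, -0.2]
opening: 0.0298
t: 14.22
tool_pos: [0.4883, -0.3491, 0.0993]
tool_rot: [0.495, 3.102, -0.001]
contact_force: [0.5, 0.6, -0.6]
opening: 0.0294
```

```bash
python3 -m creep '[[255,0,0,1,0],[255,0,0,2,0],[255,0,0,2,0]]'
python3 -m creep '[[150,0,0,0,0],[100,0,0,0,0],[50,0,0,0,0],[0,0,0,0,0],[0,0,0,0,0],[0,0,0,0,0],[0,0,0,0,0],[0,0,0,0,0],[0,0,0,0,0]]'
python3 -m creep '[[0,0,0,-5,0],[0,0,0,-15,0],[0,0,0,-30,0],[0,0,0,-50,0],[0,0,0,-70,0],[0,0,0,-90,0],[0,0,0,-105,0],[0,0,0,-115,0],[0,0,0,-115,0]]'
python3 - <<'E'
from h import *
p,M=st(); c=ctrl.calibration('wrist');save('wrist','w5.png',s=1.2)
print('headtop pred',proj(c,[.4885,-.3484,.135]))
for d in ctrl.outline_of('wrist','dowel'): print(d['conf'],np.round(d['rect']))
E
python3 -c "
from h import *
im=np.hstack([cv2.resize(ctrl.get_image('scene')[100:340,120:420],None,fx=2.6,fy=2.4,interpolation=2)])
cv2.imwrite('pics/s5.png',im[...,::-1])"
```

```text
t: 14.47
tool_pos: [0.4887, -0.3493, 0.0989]
tool_rot: [0.495, 3.101, -0.001]
contact_force: [-2.0, 3.9, 6.7]
opening: 0.03
t: 15.22
tool_pos: [0.4881, -0.3489, 0.0967]
tool_rot: [-0.496, -3.102, -0.0]
contact_force: [0.2, -0.6, 0.8]
opening: 0.0853
t: 15.97
tool_pos: [0.4894, -0.3501, 0.216]
tool_rot: [0.495, 3.097, -0.005]
contact_force: [0.3, -0.2, 0.0]
opening: 0.0855
t 15.97 p [ 0.4894 -0.3501  0.216 ] x [-0.95   0.311 -0.006] y [ 0.312  0.95  -0.003] z [ 0.005 -0.004 -1.   ] F [ 0.3 -0.2  0. ] op 0.0855 q6 -1.999
headtop pred [np.float64(281.7137041319183), np.float64(215.73400905988538)]
0.75 [260. 176.  44.  64.]
0.58 [247.  38.  48.  56.]
0.2 [389.  39. 154.  57.]
```

View pics/w5.png

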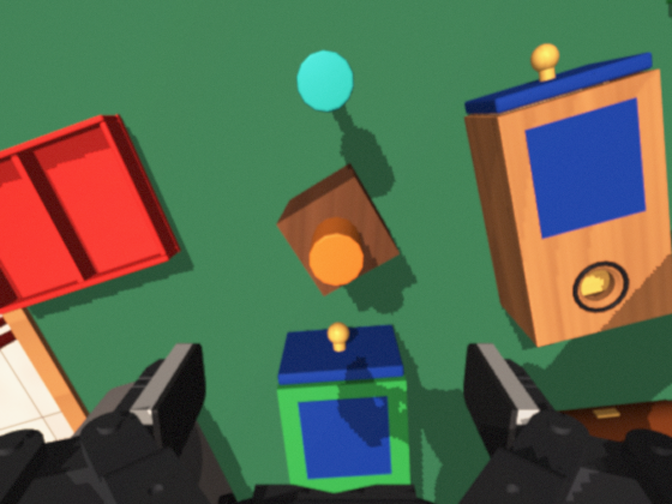

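View pics/s5.png

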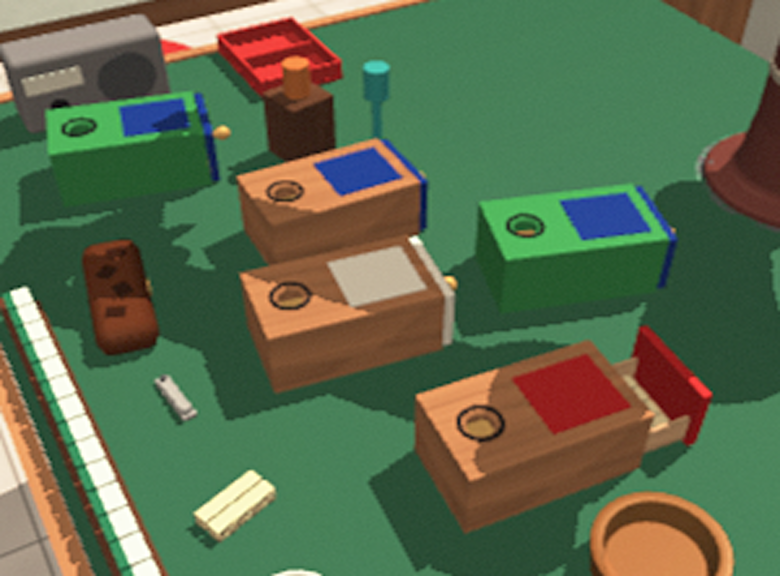

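The dowel sits upright in its stand with the head on the block: (336,259) in the wrist picture, (296,78) in the scene crop. The red drawer is open, and the blue and white ones are shut.

```bash
python3 -c "
from station import ctrl
print(ctrl.finish_job())"
```

```text
the job is handed in; nothing more can be done
None
```

The job is done and handed in at about 16 s. I took the orange-headed dowel from its stand and pressed it through the red box's release hole until the red drawer sprang open. I then put it back in the stand, let go and moved the gripper about 12 cm above the stand.

- **Drawers:** the last scene picture shows the red drawer open and the blue and white ones shut.
- **Dowel:** it stands upright with its head on the block. In the wrist picture its head is at about (280,216) native, against (281.7,215.7) predicted.
- **Forces:** the tool force read about 4 N while pressing the catch and about 7 N when the head seated in the stand. Nothing else moved.
- **Disagreement:** while gripping, the opening read 29.4 to 30 mm although the head is 32 mm across. The hold was firm, and no other check failed.

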